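Unstack the bead boxes onto their fitted stands

ROBOT

A 7-joint arm with a two-finger parallel gripper is mounted at the origin on the work surface. World frame = base frame: x ahead of the robot, y to its left, z up, the work surface at z = 0. Lengths are in m, angles in rad, forces in N, time in s.
With the tool pointing down it reaches from about 0.4 to 0.85 m from the base axis. Payload 10.4 kg.
Tool frame: the origin (TCP) lies midway between the tips of the shut fingers; the grasp point (between the pads) lies 19 mm behind it; z points along the fingers, y is the line along which they close (so a half turn about z gives the same grasp; the last joint's range is limited). The gripper opens to 87 mm and grips with 3 to 60 N. Pads are 19 mm wide; open, the fingers measure 117 mm over their backs; the gripper's body (75 mm by 190 mm) begins 51 mm behind the grasp point.
Start: joints at [-1.29, 0.332, -0.065, 1.46, 0.022, 1.35, -0.088], TCP at [0.187, 0.596, 0.195] pointing down, gripper open.
Joint ranges: [-2.6, 2.6], [-0.5, 2.12], [-1.47, 1.34], [0.16, 2.42], [-1.27, 4.41], [0.06, 2.06], [-2.6, 2.6]. Speed limits (rad/s): [2.22, 2.22, 2.79, 2.79, 3.14, 3.14, 3.14].

INTERFACE

Orientations are given as a unit quaternion [x, y, z, w].
In Python, from bench import r gives the robot as it stands.
- The arm moves only by the tool move_arm, never from a script. Its argument "targets" is a list of rows, each a list of 3 entries, a list of its own where there are three numbers: the shift along the tool's x, y, z in cm, then the turn, a rotation vector about the tool's x, y, z in rad, then the opening in per cent of the stroke, from 0 (shut) to 100 (fully open). In form: [[[x, y, z], [wx, wy, wz], gripper], ...]. A call has 1 to 20 rows; each row shifts and turns the commanded pose from where the row before left it, along the tool's axes as they then stand; what a row does not reach is not made up. A row lasts 1/8 s, in which the tool goes at most 62.5 mm and 10.7 degrees, less where a joint would pass 70% of its speed; a pose out of reach is approached as far as the arm can. A call with a gripper value outside its range is refused whole. The fingers move at their own pace and stop on an object; "grip_force" is the grip in N (left out, the last holds). Time passes only in rows, so rows that do not move let the fingers close. It gives the time, the measured TCP pose, the force, the opening and the grip force at its end, in the units of the state.
- r.read_state(): the state, without advancing time (a new reading comes with each control period).
- r.camera(name): name is "side" or "top"; returns a dict with "image" (420x560x3 uint8, blue, green, red), "vertical_fov" (degrees; the focal length in pixels is half the picture's height over the tangent of half this angle, whatever the lens; pixels are square), "cx", "cy" (the principal point, pixels), "cam_to_world" (4x4, takes a point from camera to world coordinates). Camera axes: x right, y down, z forward; pixel columns grow to the right and rows downward; lengths in m; the calibration is good to about 2 mm. A picture is of the moment at which its call begins. There is no depth.
- r.close_job(): hands the job in; it is judged then, once.
The state is a dict: "time": time; "joint_positions": joint angles; "joint_vel": joint speeds; "joint_torque": joint torques, N m; "ee_pos": TCP position; "eef_rot": TCP orientation; "ft_force": force on the tool from outside, world axes, zero at the start; "torque": the same for the moment, N m; "width": finger opening in m; "grip_force": force on a finger pad.
Only numpy, scipy, OpenCV 4.12 (cv2) and the standard library are available. Lean on these libraries where they do the work, as an engineer would, in place of code of your own. Each camera call takes 0.05 s, during which the arm holds its last target. There are 200 camera calls.

TASK

Take the pile of shut bead boxes on the jeweller's bench apart and set each box in the bamboo stand made for its shape and size: flat on the recess floor inside the lip, with the square box and the long case straight in their recesses, and let go of all of them. Keep every box upright throughout, as they are full of beads, and leave the wire spool and the glass jar where they stand.

Things in the scene. Friction and masses are not known exactly. Their poses are not given: they have to be found in the camera images.
- case_c (a point): Long shut wooden case, 160 x 62 x 32 mm (x, y, z), mid-brown with a dark lid line, about 0.25 kg. It stands on the bench at the bottom of the pile. Point at its centre, half-way up; x along its length, z up.
- square_c (a point): Shut square box of dark wood, 46 x 46 x 36 mm, about 0.08 kg, standing on one end of the long case (about 45 mm along its length from the middle). Point at its centre, half-way up; x and y square to its sides, z up.
- big_tin_c (a point): Big round shut aluminium tin, diameter 50 mm, 36 mm high, about 0.09 kg, standing on the other end of the long case. Which end has the square box and which the big tin varies. Point at its centre, half-way up; z up.
- small_tin_c (a point): Small round shut aluminium tin, diameter 34 mm, 32 mm high, about 0.05 kg, standing on top of either the square box or the big tin. Point at its centre, half-way up; z up.
- case_seat (a point): Long rectangular bamboo stand for the long case, fixed to the bench. Recess 176 x 78 mm with a grey felt floor 3 mm above the bench; all round it a lip 8 mm wide whose top is 5 mm above that floor. Point at the centre of the recess floor; x along the recess's length, z up.
- square_seat (a point): Square bamboo stand for the square box, fixed. Recess 62 x 62 mm, grey felt floor 3 mm above the bench, lip 8 mm wide and 5 mm above that floor. Point at the centre of the recess floor; x and y square to its sides, z up.
- big_seat (a point): Larger round bamboo stand, for the big tin, fixed. Recess 66 mm in diameter, grey felt floor 3 mm above the bench, lip 8 mm wide and 5 mm above that floor. Point at the centre of the recess floor; z up.
- small_seat (a point): Smaller round bamboo stand, for the small tin, fixed. Recess 50 mm in diameter, grey felt floor 3 mm above the bench, lip 8 mm wide and 5 mm above that floor. Point at the centre of the recess floor; z up.
- spool_c (a point): Bystander: upright spool of copper wire with white flanges, diameter 44 mm, 40 mm high. Point at its centre. To be left where it stands.
- jar_c (a point): Bystander: small amber glass jar with a dark lid, diameter 42 mm, 55 mm high. Point at its centre. To be left where it stands.
There are look-alikes about, which are no part of the job. What is shaped like the part that bears big_tin_c but pink or purple is not meant.

How it is judged:
By the outcome, as a careful person would: the job done as asked, in the order asked, and still so for the second after the job is handed in, with the robot touching nothing.
It also fails if it takes over 112 s, if anything falls off the work surface, if the arm or the gripper's body presses on something with over 40 N, if the wrist force passes 120 N, or if a joint passes its speed limit or range.

## Working session

There is one attempt and no reset: what is moved stays moved. The work goes in short steps, Python scripts to look and compute and a tool call to move; the robot and the scene stay as the last step left them, time stands still between calls to the robot, and variables do not carry over. Pictures are saved under pics/ and viewed, at most 14 in all, crops included, and the job is handed in when it is done.

Besides the shell and the picture viewer there is one more tool, called after "Emit:" by a JSON object that holds its "fn" and its "kwargs", one argument or row to a line. move_arm: Moves the arm, as the interface text tells. Its arguments: {"type":"object","properties":{"targets":{"type":"array"},"grip_force":{"type":"number"}},"required":["targets"]}

```bash
mkdir -p pics; ls; python3 - <<'E'
from bench import r
import cv2,numpy as np
s=r.read_state(); print({k:np.round(v,3) for k,v in s.items()})
for n in("side","top"):
    c=r.camera(n); cv2.imwrite(f"pics/{n}0.png",c["image"]); print(n,c["vertical_fov"],c["cx"],c["cy"],np.round(c["cam_to_world"],4).tolist(), [k for k in c])
E
```

```text
pics
{'time': np.float64(0.0), 'joint_positions': array([-1.29 ,  0.333, -0.065,  1.461,  0.022,  1.35 , -0.089]), 'joint_vel': array([ 0.002, -0.002,  0.001,  0.001,  0.002, -0.   , -0.001]), 'joint_torque': array([ 0.0000e+00, -6.2325e+01,  2.4000e-02, -3.8990e+01, -6.1000e-02,
        4.0000e-02,  0.0000e+00]), 'ee_pos': array([0.187, 0.596, 0.194]), 'eef_rot': array([ 0.151,  0.988, -0.001, -0.   ]), 'ft_force': array([-1.022, -0.053,  0.238]), 'torque': array([-0.029,  0.034,  0.037]), 'grip_force': np.float64(0.0), 'width': np.float64(0.087)}
side 45.7136763436772 278.3668973929359 210.450553209002 [[0.9973, -0.0506, 0.0527, 0.4582], [-0.0714, -0.5201, 0.8511, -0.9063], [-0.0157, -0.8526, -0.5223, 0.6144], [0.0, 0.0, 0.0, 1.0]] ['image', 'vertical_fov', 'cx', 'cy', 'cam_to_world']
top 42.51477326283638 283.22226249239446 210.98555719635343 [[-0.0178, -0.9827, 0.1842, 0.3331], [-0.9997, 0.0143, -0.0202, -0.0084], [0.0172, -0.1845, -0.9827, 1.2314], [0.0, 0.0, 0.0, 1.0]] ['image', 'vertical_fov', 'cx', 'cy', 'cam_to_world']
```

View pics/side0.png

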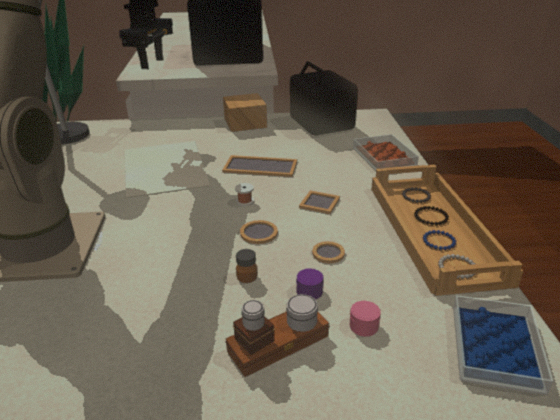

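View pics/top0.png

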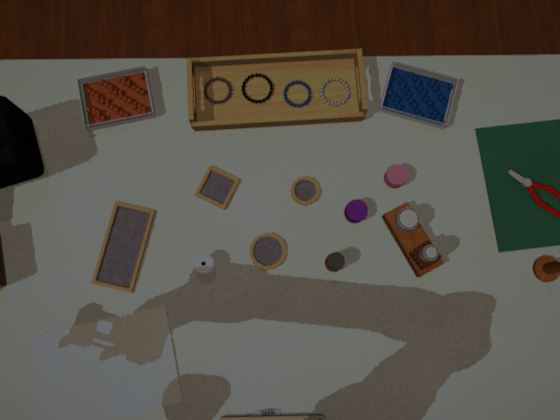

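The side view shows the pile at about (278,335), with the small tin on the square box at the left end and the big tin at the right end. The seats in the top view are case (125,246), square (218,187), big (267,251) and small (305,190). The pink and purple tins are look-alikes. The jar is at (335,261) and the spool at (204,264).

```bash
cat > h.py <<'E'
import cv2,numpy as np
from bench import r
def shot(n,f=None):
    c=r.camera(n)
    if f: cv2.imwrite(f,c["image"])
    return c
def ray(c,uv,z):
    uv=np.atleast_2d(np.float64(uv)); f=210/np.tan(np.radians(c["vertical_fov"]/2))
    d=np.c_[(uv[:,0]-c["cx"])/f,(uv[:,1]-c["cy"])/f,np.ones(len(uv))]@c["cam_to_world"][:3,:3].T
    o=c["cam_to_world"][:3,3]; return (o+d*((z-o[2])/d[:,2])[:,None])
def rect(c,cnt,z):
    p=ray(c,cnt.reshape(-1,2),z)[:,:2]
    (x,y),(w,h),a=cv2.minAreaRect((p*1000).astype(np.float32))
    if w<h: w,h,a=h,w,a+90
    return np.round([x,y,w,h,a],1)
E
python3 - <<'E'
from h import *
for n,seeds in(("top",[(125,246),(218,187),(267,251),(305,190)]),("side",[(260,166),(320,202),(259,231),(328,252)])):
    c=shot(n); im=c["image"]; hsv=cv2.cvtColor(im,cv2.COLOR_BGR2HSV)
    m=((hsv[...,1]>90)&(hsv[...,0]<28)&(hsv[...,2]>50)).astype(np.uint8)
    cs,h=cv2.findContours(m,cv2.RETR_CCOMP,cv2.CHAIN_APPROX_NONE)
    for s in seeds:
        for i,k in enumerate(cs):
            if cv2.contourArea(k)>80 and cv2.pointPolygonTest(k,s,False)>0 and cv2.contourArea(k)<9000:
                print(n,s,"hole" if h[0][i][3]>=0 else "outer",rect(c,k,.008 if n=="side" or h[0][i][3]<0 else .005))
    box=(360,185,90,100) if n=="top" else (215,285,130,95)
    x,y,w,hh=box; cv2.imwrite(f"pics/{n}_pile.png",cv2.resize(im[y:y+hh,x:x+w],None,fx=6,fy=6,interpolation=cv2.INTER_NEAREST))
    if n=="top":
        for nm,p,z in(("jar",(335,261),.055),("spool",(204,264),.04),("purple",(356,211),.036),("pink",(397,176),.036)): print(nm,ray(c,p,z))
E
```

```text
top (125, 246) outer [487.4 330.2 191.7  94.9 166. ]
top (125, 246) hole [487.3 331.8 179.5  81.6 166. ]
top (218, 187) outer [621.7 119.2  78.7  78.4 153. ]
top (218, 187) hole [622.8 120.1  65.   64.8  63.9]
top (267, 251) outer [470.7   3.7  82.1  79.6 179.6]
top (267, 251) hole [471.5   4.4  68.   66.1  44.1]
top (305, 190) outer [610.3 -85.1  65.2  64.3  89.2]
top (305, 190) hole [611.6 -84.7  52.1  49.8 134.4]
jar [[ 0.44090325 -0.14370794  0.055     ]]
spool [[0.44036333 0.14345017 0.04      ]]
purple [[ 0.55477321 -0.19742524  0.036     ]]
pink [[ 0.63490133 -0.29502376  0.036     ]]
side (260, 166) outer [485.6 324.3 192.4 106.  165.6]
side (260, 166) hole [486.3 327.4 178.6  82.4 165.9]
side (320, 202) outer [619.7 114.2  87.9  79.8  63.2]
side (320, 202) hole [620.2 117.3  65.   64.3  63. ]
side (259, 231) outer [ 4.705e+02 -1.000e-01  8.850e+01  8.110e+01  1.049e+02]
side (259, 231) hole [470.    1.   67.9  62.8 174.5]
side (328, 252) outer [609.1 -87.5  72.6  65.3  84.7]
side (328, 252) hole [609.7 -85.9  50.9  48.3  50.6]
```

View pics/top_pile.png

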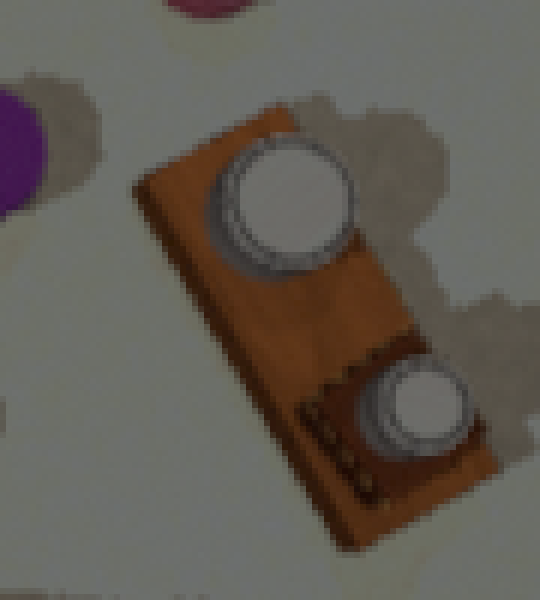

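View pics/side_pile.png

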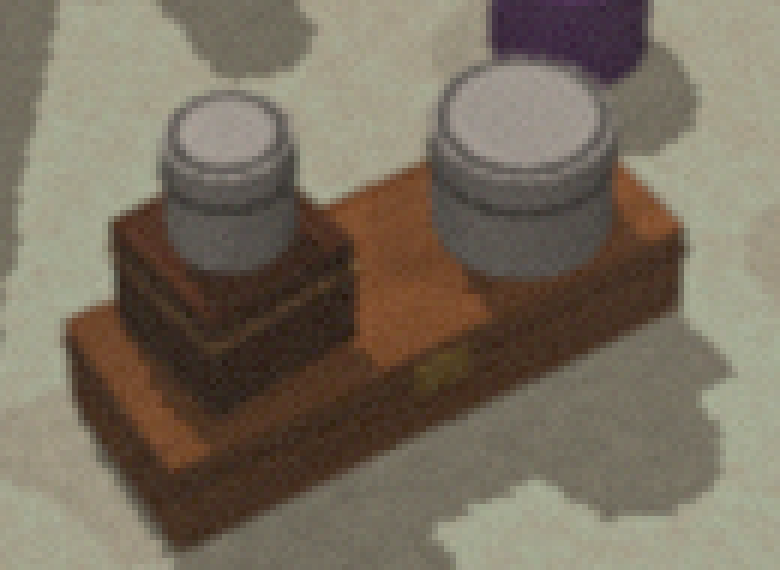

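The pile is clear in both views. In the top crop the big tin's lid is at (297,203), the small tin's lid at (428,404), and the case's top corners are near (280,103), (143,186) and (500,465). In the side crop the case's top corners are near (66,320), (180,470) and (685,228).

```bash
python3 - <<'E'
from h import *
T=shot("top");S=shot("side")
t=lambda p:(np.array(p)+.5)/6-.5+[360,185]; s=lambda p:(np.array(p)+.5)/6-.5+[215,285]
P=lambda n,c,p,z:print(n,np.round(1000*ray(c,p,z)[0,:2],1))
P("big T",T,t((297,203)),.068);P("big S",S,s((525,115)),.068)
P("small T",T,t((428,404)),.1);P("small S",S,s((228,136)),.1)
for q in((280,103),(143,186),(500,465),(360,546)): P("case T",T,t(q),.032)
for q in((66,320),(180,470),(685,228)): P("case S",S,s(q),.032)
for q in((180,550),(684,308)): P("case bottom S",S,s(q),0)
for q in((112,220),(216,345),(353,240)): P("sq S top",S,s(q),.068)
for q in((418,330),(302,410),(380,500),(490,430)): P("sq T",T,t(q),.068)
from scipy.spatial.transform import Rotation as R
print(R.from_quat(r.read_state()["eef_rot"]).as_matrix().round(3))
E
```

```text
big T [ 530.6 -308.5]
big S [ 530.8 -305.9]
small T [ 452.7 -342.2]
small S [ 451.6 -342.1]
case T [ 575.3 -313.7]
case T [ 544.1 -259.8]
case T [ 436.7 -387.6]
case T [ 407.6 -333.4]
case S [ 406.2 -334.4]
case S [ 435.5 -387.5]
case S [ 573.9 -315. ]
case bottom S [ 433.9 -385.2]
case bottom S [ 575.  -313.3]
sq S top [ 420.6 -335.8]
sq S top [ 446.3 -381.2]
sq S top [ 481.9 -348.4]
sq T [ 483.1 -349.9]
sq T [ 454.6 -305.7]
sq T [ 421.7 -331.9]
sq T [ 446.3 -373.5]
[[-0.954  0.299 -0.   ]
 [ 0.299  0.954 -0.   ]
 [-0.    -0.    -1.   ]]
```

```bash
cat >> h.py <<'E'
from scipy.spatial.transform import Rotation as R
def cur():
    s=r.read_state(); m=R.from_quat(s["eef_rot"]).as_matrix()
    return s,np.array(s["ee_pos"]),np.arctan2(m[1,1],m[0,1]),m
def wrap(a,h=np.pi): return (a+h)%(2*h)-h
def plan(x,y,z,yawdeg,n=20,straight=False):
    """rows for reaching world TCP (m) with tool y at yawdeg; arc about the base or straight"""
    s,p,yw,m=cur(); dy=wrap(np.radians(yawdeg)-yw)
    print("t",round(s["time"],2),"at",(p*1000).round(1),"yaw",round(np.degrees(yw),1),"tilt",round(np.degrees(np.arccos(-m[2,2])),2),"w",round(s["width"]*1000,1))
    r0,r1=np.hypot(*p[:2]),np.hypot(x,y); a0,a1=np.arctan2(p[1],p[0]),np.arctan2(y,x)
    q=p[:2].copy(); qz=p[2]; w=yw
    rows=[]
    for i in range(1,n+1):
        k=i/n
        if straight: g=p[:2]+k*(np.array([x,y])-p[:2])
        else: rr,a=r0+k*(r1-r0),a0+k*(a1-a0); g=rr*np.array([np.cos(a),np.sin(a)])
        d=g-q; X=np.array([-np.sin(w),np.cos(w)])*np.sign(-1); X=np.array([np.sin(w),-np.cos(w)])*(1 if np.sin(yw)*m[0,0]-np.cos(yw)*m[1,0]>0 else -1); Y=np.array([np.cos(w),np.sin(w)])
        sh=np.round(np.array([d@X,d@Y,-(p[2]+k*(z-p[2])-qz)])*100,1); tz=round(-(yw+k*dy-w),2)
        q=q+(sh[0]*X+sh[1]*Y)/100; qz-=sh[2]/100; w-=tz
        rows.append([sh.tolist(),tz])
    print(rows,"end",(q*1000).round(1),round(qz*1000,1),round(np.degrees(w),1))
E
sed -i 's/X=np.array(\[-np.sin(w),np.cos(w)\])\*np.sign(-1); X=.*; Y=/X=np.array([-np.sin(w),np.cos(w)]); Y=/' h.py
python3 -c "
from h import *
plan(.4522,-.3422,.15,-62,20)"
```

```text
t 0.3 at [186.9 596.3 195. ] yaw 72.6 tilt 0.02 w 86.9
[[[-5.9, -0.6, 0.2], np.float64(0.12)], [[-6.0, -0.4, 0.3], np.float64(0.11)], [[-5.9, -0.3, 0.2], np.float64(0.12)], [[-5.9, -0.2, 0.2], np.float64(0.12)], [[-5.8, -0.1, 0.2], np.float64(0.12)], [[-5.9, 0.1, 0.3], np.float64(0.11)], [[-5.8, 0.1, 0.2], np.float64(0.12)], [[-5.8, 0.3, 0.2], np.float64(0.12)], [[-5.7, 0.5, 0.2], np.float64(0.12)], [[-5.7, 0.5, 0.3], np.float64(0.11)], [[-5.6, 0.7, 0.2], np.float64(0.12)], [[-5.7, 0.8, 0.2], np.float64(0.12)], [[-5.5, 0.9, 0.2], np.float64(0.12)], [[-5.6, 1.0, 0.3], np.float64(0.11)], [[-5.4, 1.1, 0.2], np.float64(0.12)], [[-5.4, 1.3, 0.2], np.float64(0.12)], [[-5.4, 1.3, 0.2], np.float64(0.12)], [[-5.3, 1.5, 0.3], np.float64(0.11)], [[-5.3, 1.6, 0.2], np.float64(0.12)], [[-5.2, 1.6, 0.2], np.float64(0.12)]] end [ 451.8 -342.4] 150.0 -62.1
```

Emit:
{"fn": "move_arm", "kwargs": {
  "targets": [
    [[-5.9,-0.6,0.2],[0,0,0.12],100],
    [[-6,-0.4,0.3],[0,0,0.11],100],
    [[-5.9,-0.3,0.2],[0,0,0.12],100],
    [[-5.9,-0.2,0.2],[0,0,0.12],100],
    [[-5.8,-0.1,0.2],[0,0,0.12],100],
    [[-5.9,0.1,0.3],[0,0,0.11],100],
    [[-5.8,0.1,0.2],[0,0,0.12],100],
    [[-5.8,0.3,0.2],[0,0,0.12],100],
    [[-5.7,0.5,0.2],[0,0,0.12],100],
    [[-5.7,0.5,0.3],[0,0,0.11],100],
    [[-5.6,0.7,0.2],[0,0,0.12],100],
    [[-5.7,0.8,0.2],[0,0,0.12],100],
    [[-5.5,0.9,0.2],[0,0,0.12],100],
    [[-5.6,1,0.3],[0,0,0.11],100],
    [[-5.4,1.1,0.2],[0,0,0.12],100],
    [[-5.4,1.3,0.2],[0,0,0.12],100],
    [[-5.4,1.3,0.2],[0,0,0.12],100],
    [[-5.3,1.5,0.3],[0,0,0.11],100],
    [[-5.3,1.6,0.2],[0,0,0.12],100],
    [[-5.2,1.6,0.2],[0,0,0.12],100]
  ],
  "grip_force": 12
}}

```text
time: 2.8
ee_pos: [0.4508, -0.3437, 0.1502]
eef_rot: [0.971, 0.24, 0.0, 0.0]
ft_force: [-0.6, -1.0, 0.5]
width: 0.087
grip_force: 0.0
```

Emit:
{"fn": "move_arm", "kwargs": {
  "targets": [
    [[0,0,0],[0,0,0],100],
    [[0,0,0],[0,0,0],100]
  ]
}}

```text
time: 3.05
ee_pos: [0.4523, -0.3416, 0.1502]
eef_rot: [0.97, 0.242, 0.0, -0.0]
ft_force: [-0.3, 0.8, 0.1]
width: 0.087
grip_force: 0.0
```

```bash
python3 -c "
from h import *
plan(.4522,-.3422,.079,-62,4,True)"
```

```text
t 3.05 at [ 452.3 -341.6  150.2] yaw -62.0 tilt 0.04 w 87.0
[[[-0.0, 0.0, 1.8], np.float64(0.0)], [[-0.0, 0.0, 1.8], np.float64(0.0)], [[-0.0, 0.0, 1.7], np.float64(0.0)], [[-0.0, 0.0, 1.8], np.float64(0.0)]] end [ 452.3 -341.6] 79.2 -62.0
```

Emit:
{"fn": "move_arm", "kwargs": {
  "targets": [
    [[0,0,2.5],[0,0,0],100],
    [[0,0,2.5],[0,0,0],100],
    [[0,0,2.1],[0,0,0],100],
    [[0,0,0],[0,0,0],60],
    [[0,0,0],[0,0,0],30],
    [[0,0,0],[0,0,0],20],
    [[0,0,0],[0,0,0],20],
    [[0,0,0],[0,0,0],20],
    [[0,0,0],[0,0,0],20],
    [[0,0,0],[0,0,0],20]
  ],
  "grip_force": 12
}}

```text
time: 4.3
ee_pos: [0.4518, -0.3422, 0.0792]
eef_rot: [0.97, 0.241, 0.0, -0.0]
ft_force: [-0.4, 0.2, 0.4]
width: 0.0252
grip_force: 0.0
```

```bash
python3 - <<'E'
from h import *
print(r.read_state()["width"])
a=shot("side")["image"][240:400,190:370];b=shot("top")["image"][160:320,320:500]
cv2.imwrite("pics/g1.png",np.hstack([cv2.resize(a,(400,356)),cv2.resize(b,(400,356))]))
E
```

```text
0.025224925173307072
```

View pics/g1.png

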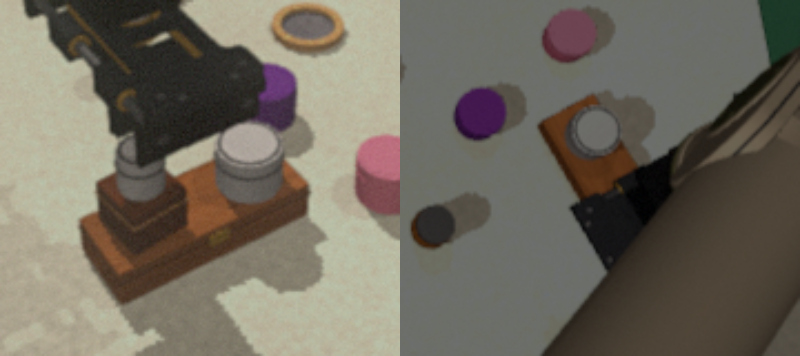

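The picture shows the fingers missed. The gripper's black body, around (190,110) in the left half, hangs above and beside the small tin at (140,170), with no finger around it. I'll project the reported TCP into both views to compare.

```bash
python3 - <<'E'
from h import *
def proj(c,P):
    M=np.linalg.inv(c["cam_to_world"]);f=210/np.tan(np.radians(c["vertical_fov"]/2))
    p=(M@np.r_[P,1])[:3];return np.array([f*p[0]/p[2]+c["cx"],f*p[1]/p[2]+c["cy"]]).round(1)
S=shot("side");T=shot("top")
s,p,yw,m=cur()
for k in(0,.019,.07,.12,.2):
    for y in (0,-.095,.095): print(k,y,proj(S,p-m[:,2]*k+m[:,1]*y),proj(T,p-m[:,2]*k+m[:,1]*y))
print("start",proj(S,[.187,.596,.195]),proj(S,[.187,.596,.3]), s["joint_positions"].round(2),s["torque"].round(2))
a=S["image"][150:400,150:450];cv2.imwrite("pics/g2.png",cv2.resize(a,None,fx=2.4,fy=2.4,interpolation=cv2.INTER_CUBIC))
E
```

```text
0 0 [253.3 317.6] [428.2 253.4]
0 -0.095 [225.1 283.7] [390.5 274.8]
0 0.095 [287.1 358.2] [465.3 232.3]
0.019 0 [252.7 308.2] [430.7 252.4]
0.019 -0.095 [224.2 274.8] [392.4 274.2]
0.019 0.095 [287.  348.5] [468.4 231. ]
0.07 0 [251.2 281.8] [437.9 249.7]
0.07 -0.095 [221.9 249.6] [397.9 272.5]
0.07 0.095 [286.8 320.9] [477.2 227.3]
0.12 0 [249.7 254. ] [445.6 246.7]
0.12 -0.095 [219.5 223.2] [403.8 270.6]
0.12 0.095 [286.5 291.7] [486.7 223.3]
0.2 0 [246.9 204.9] [459.7 241.4]
0.2 -0.095 [215.2 177. ] [414.5 267.1]
0.2 0.095 [286.  239.5] [503.9 216.2]
start [153.7  72.7] [148.4  36.2] [-0.08  0.38  0.79  1.79 -0.3   1.1  -0.27] [-0.14  0.14 -0.02]
```

View pics/g2.png

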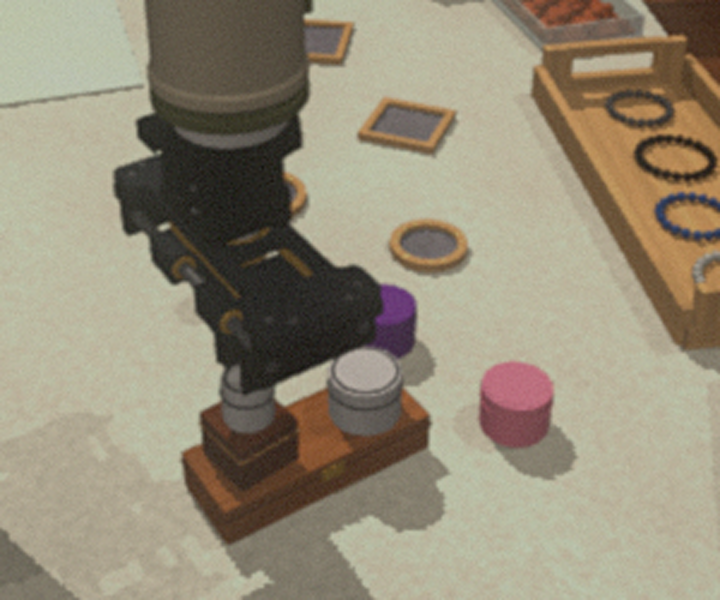

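Emit:
{"fn": "move_arm", "kwargs": {
  "targets": [
    [[0,0,0],[0,0,0],60],
    [[0,0,0],[0,0,0],100],
    [[0,0,0],[0,0,0],100],
    [[0,0,0],[0,0,0],100],
    [[0,0,-4],[0,0,0],100],
    [[0,0,-4],[0,0,0],100],
    [[0,0,-4],[0,0,0],100],
    [[2,0,0],[0,0,-0.16],100],
    [[2,0,0],[0,0,-0.16],100],
    [[2,0,0],[0,0,-0.16],100],
    [[2,0,0],[0,0,-0.16],100],
    [[2,0,0],[0,0,-0.16],100],
    [[2,0,0],[0,0,-0.16],100],
    [[0,0,0],[0,0,0],100],
    [[0,0,0],[0,0,0],100]
  ]
}}

```text
time: 6.38
ee_pos: [0.5243, -0.2536, 0.1993]
eef_rot: [0.751, 0.661, -0.0, 0.0]
ft_force: [0.0, -0.8, 0.6]
width: 0.0872
grip_force: 0.0
```

```bash
cat >> h.py <<'E'
def proj(c,P):
    M=np.linalg.inv(c["cam_to_world"]);f=210/np.tan(np.radians(c["vertical_fov"]/2))
    p=(M@np.r_[P,1])[:3];return np.array([f*p[0]/p[2]+c["cx"],f*p[1]/p[2]+c["cy"]]).round(1)
E
python3 - <<'E'
from h import *
S=shot("side")
s,p,yw,m=cur();print(p.round(4),np.degrees(yw),s["width"])
im=S["image"].copy()
for y in(-.0435,0,.0435):
    q=proj(S,p+m[:,1]*y);print(y,q);cv2.circle(im,tuple(int(v) for v in q),2,(0,255,0),-1)
x0=150;y0=100
cv2.imwrite("pics/g3.png",cv2.resize(im[y0:y0+250,x0:x0+300],None,fx=2.4,fy=2.4,interpolation=cv2.INTER_CUBIC))
E
```

```text
[ 0.5242 -0.2538  0.1993] -7.298986123920777 0.08648359704417719
-0.0435 [267.1 217.2]
0 [294.9 217.7]
0.0435 [323.  218.1]
```

View pics/g3.png

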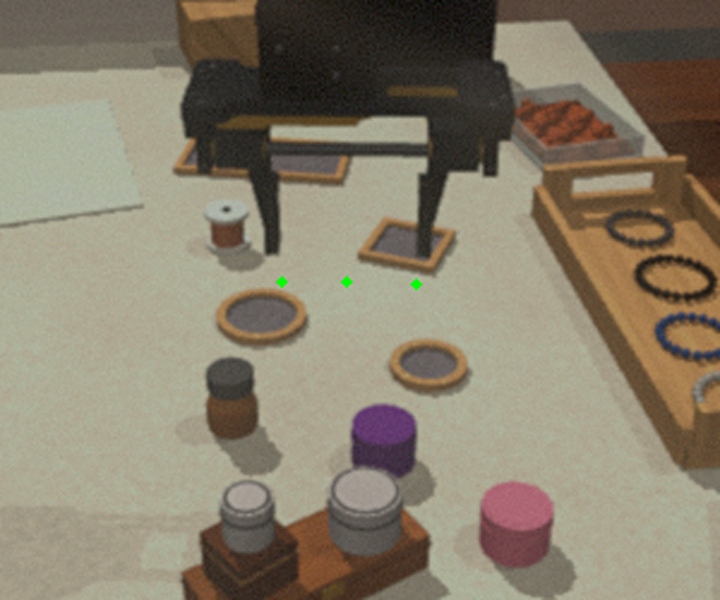

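The tips show at crop (272,253) and (426,257), while the reported TCP projects about 12 px lower. So the true tips sit either higher or farther back than stated. I'll check with the top view, then with a turned wrist.

```bash
python3 - <<'E'
from h import *
c=shot("top");s,p,yw,m=cur()
im=c["image"].copy()
for k in(.0,.019,.07):
    for x,y in((0,0),(.0375,.095),(.0375,-.095),(-.0375,.095),(-.0375,-.095)):
        q=proj(c,p+m@[x,y,-k]); print(k,x,y,q)
        cv2.circle(im,tuple(int(v) for v in q),1,(0,255,0) if k else (0,0,255),-1)
cv2.imwrite("pics/t3.png",cv2.resize(im[60:310,250:550],None,fx=2.4,fy=2.4,interpolation=cv2.INTER_CUBIC))
E
```

```text
0.0 0 0 [398.  210.5]
0.0 0.0375 0.095 [382.5 161.7]
0.0 0.0375 -0.095 [375.1 256.7]
0.0 -0.0375 0.095 [420.1 165.9]
0.0 -0.0375 -0.095 [413.9 261. ]
0.019 0 0 [400.2 208.7]
0.019 0.0375 0.095 [384.4 159.1]
0.019 0.0375 -0.095 [377.  255.6]
0.019 -0.0375 0.095 [422.7 163.3]
0.019 -0.0375 -0.095 [416.5 260. ]
0.07 0 0 [406.6 203.4]
0.07 0.0375 0.095 [389.9 151.4]
0.07 0.0375 -0.095 [382.3 252.7]
0.07 -0.0375 0.095 [430.1 155.8]
0.07 -0.0375 -0.095 [423.9 257.3]
```

View pics/t3.png

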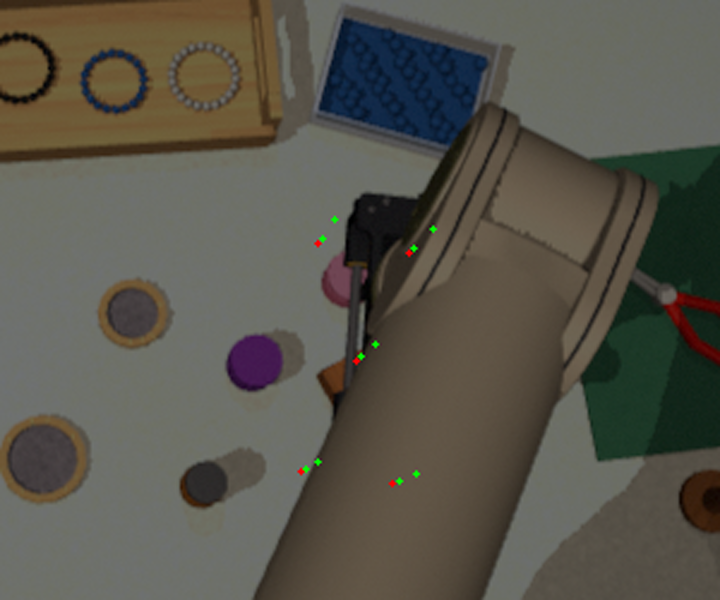

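Emit:
{"fn": "move_arm", "kwargs": {
  "targets": [
    [[0,0,0],[0,0,0.18],100],
    [[0,0,0],[0,0,0.18],100],
    [[0,0,0],[0,0,0.18],100],
    [[0,0,0],[0,0,0.18],100],
    [[0,0,0],[0,0,0.18],100],
    [[0,0,0],[0,0,0.18],100],
    [[0,0,0],[0,0,0.18],100],
    [[0,0,0],[0,0,0.18],100],
    [[0,0,0],[0,0,0],100]
  ]
}}

```text
time: 7.6
ee_pos: [0.5245, -0.2532, 0.1992]
eef_rot: [1.0, 0.003, -0.0, 0.0]
ft_force: [0.9, -0.2, 0.2]
width: 0.0873
grip_force: 0.0
```

```bash
python3 - <<'E'
from h import *
S=shot("side")
s,p,yw,m=cur();print(p.round(4),np.degrees(yw),s["width"])
im=S["image"].copy()
for y in(-.0435,0,.0435):
    q=proj(S,p+m[:,1]*y);print(y,q);cv2.circle(im,tuple(int(v) for v in q),1,(0,255,0),-1)
x0=200;y0=120
cv2.imwrite("pics/g4.png",cv2.resize(im[y0:y0+150,x0:x0+200],None,fx=4,fy=4,interpolation=cv2.INTER_CUBIC))
E
```

```text
[ 0.5245 -0.2531  0.1992] -89.42430627206596 0.08702287567845535
-0.0435 [292.2 203.3]
0 [295.1 217.4]
0.0435 [298.3 233. ]
```

View pics/g4.png

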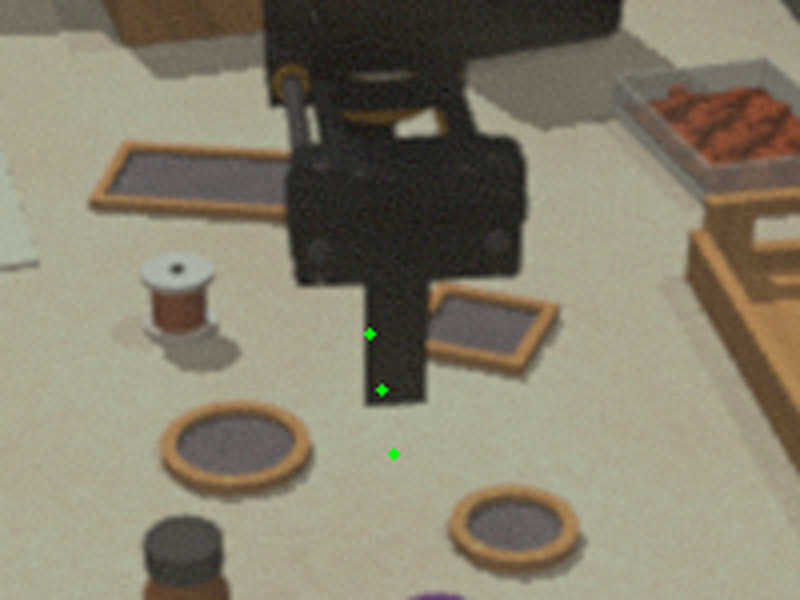

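The top view shows the body shifted outward, as it would be if it sat higher. In the turned side view the near finger's tip ends at crop (396,403), in line horizontally but well above where it should be. So the error is vertical: the real tips are higher than the reported TCP.

```bash
python3 - <<'E'
from h import *
S=shot("side");s,p,yw,m=cur()
for lab,off,row in(("yaw-90 outer 8mm",[0,.0435+.008,0],120+403/4),("outer 5mm",[0,.0485,0],120+403/4)):
    for dz in np.arange(0,.05,.005):
        print(lab,dz.round(3),proj(S,p+m@off+[0,0,dz])[1],"obs",round(row,1))
q=np.array([.5242,-.2538,.1993])
for dz in np.arange(0,.05,.005): print("yaw-7 near face",dz.round(3),proj(S,q+[0,-.0095,dz])[1],"mid",proj(S,q+[0,0,dz])[1],"obs",206.2)
E
```

```text
yaw-90 outer 8mm 0.0 236.0 obs 220.8
yaw-90 outer 8mm 0.005 233.2 obs 220.8
yaw-90 outer 8mm 0.01 230.3 obs 220.8
yaw-90 outer 8mm 0.015 227.5 obs 220.8
yaw-90 outer 8mm 0.02 224.6 obs 220.8
yaw-90 outer 8mm 0.025 221.7 obs 220.8
yaw-90 outer 8mm 0.03 218.8 obs 220.8
yaw-90 outer 8mm 0.035 215.8 obs 220.8
yaw-90 outer 8mm 0.04 212.9 obs 220.8
yaw-90 outer 8mm 0.045 209.9 obs 220.8
outer 5mm 0.0 234.8 obs 220.8
outer 5mm 0.005 232.0 obs 220.8
outer 5mm 0.01 229.2 obs 220.8
outer 5mm 0.015 226.3 obs 220.8
outer 5mm 0.02 223.5 obs 220.8
outer 5mm 0.025 220.6 obs 220.8
outer 5mm 0.03 217.7 obs 220.8
outer 5mm 0.035 214.7 obs 220.8
outer 5mm 0.04 211.8 obs 220.8
outer 5mm 0.045 208.8 obs 220.8
yaw-7 near face 0.0 220.9 mid 217.6 obs 206.2
yaw-7 near face 0.005 218.2 mid 214.9 obs 206.2
yaw-7 near face 0.01 215.4 mid 212.2 obs 206.2
yaw-7 near face 0.015 212.6 mid 209.4 obs 206.2
yaw-7 near face 0.02 209.8 mid 206.6 obs 206.2
yaw-7 near face 0.025 207.0 mid 203.8 obs 206.2
yaw-7 near face 0.03 204.2 mid 201.0 obs 206.2
yaw-7 near face 0.035 201.3 mid 198.2 obs 206.2
yaw-7 near face 0.04 198.5 mid 195.3 obs 206.2
yaw-7 near face 0.045 195.6 mid 192.4 obs 206.2
```

```bash
python3 -c "
from h import *
plan(.4522,-.3422,.13,-62,4,True)"
```

```text
t 7.7 at [ 524.6 -253.   199.2] yaw -89.4 tilt 0.01 w 87.3
[[[-1.8, 2.2, 1.7], np.float64(-0.12)], [[-2.1, 2.0, 1.8], np.float64(-0.12)], [[-2.3, 1.7, 1.7], np.float64(-0.12)], [[-2.5, 1.4, 1.7], np.float64(-0.12)]] end [ 452.3 -342. ] 130.2 -61.9
```

Emit:
{"fn": "move_arm", "kwargs": {
  "targets": [
    [[-1.8,2.2,1.7],[0,0,-0.12],100],
    [[-2.1,2,1.8],[0,0,-0.12],100],
    [[-2.3,1.7,1.7],[0,0,-0.12],100],
    [[-2.5,1.4,1.7],[0,0,-0.12],100],
    [[0,0,0],[0,0,0],100],
    [[0,0,2.5],[0,0,0],100],
    [[0,0,2.5],[0,0,0],100],
    [[0,0,2.3],[0,0,0],100],
    [[0,0,0],[0,0,0],70],
    [[0,0,0],[0,0,0],45],
    [[0,0,0],[0,0,0],30],
    [[0,0,0],[0,0,0],30],
    [[0,0,0],[0,0,0],30],
    [[0,0,0],[0,0,0],30]
  ],
  "grip_force": 12
}}

```text
time: 9.45
ee_pos: [0.4522, -0.3414, 0.0573]
eef_rot: [0.97, 0.241, 0.0, -0.0]
ft_force: [-0.9, 0.7, 0.6]
width: 0.0347
grip_force: 0.2
```

Emit:
{"fn": "move_arm", "kwargs": {
  "targets": [
    [[0,0,0],[0,0,0],25],
    [[0,0,0],[0,0,0],25],
    [[0,0,-1],[0,0,0],25],
    [[0,0,-2.5],[0,0,0],25],
    [[0,0,-2.5],[0,0,0],25],
    [[0,0,-1],[0,0,0],25],
    [[0,0,0],[0,0,0],25]
  ]
}}

```text
time: 10.32
ee_pos: [0.4525, -0.3415, 0.1276]
eef_rot: [0.97, 0.242, 0.0, 0.0]
ft_force: [-0.4, -0.6, -0.5]
width: 0.0336
grip_force: 12.0
```

```bash
python3 -c "
from h import *
print(r.read_state()['grip_force'])
plan(.6103,-.0855,.08,-20,10)"
```

```text
11.999911218881607
t 10.32 at [ 452.5 -341.5  127.6] yaw -62.0 tilt 0.06 w 33.6
[[[2.8, -0.8, 0.5], np.float64(-0.07)], [[2.9, -0.8, 0.5], np.float64(-0.08)], [[2.8, -0.8, 0.4], np.float64(-0.07)], [[3.0, -0.7, 0.5], np.float64(-0.07)], [[2.9, -0.6, 0.5], np.float64(-0.08)], [[3.0, -0.5, 0.5], np.float64(-0.07)], [[3.1, -0.6, 0.4], np.float64(-0.07)], [[3.0, -0.4, 0.5], np.float64(-0.08)], [[3.1, -0.4, 0.5], np.float64(-0.07)], [[3.2, -0.3, 0.5], np.float64(-0.07)]] end [610.3 -85.2] 79.6 -20.2
```

Emit:
{"fn": "move_arm", "kwargs": {
  "targets": [
    [[2.8,-0.8,0.5],[0,0,-0.07],25],
    [[2.9,-0.8,0.5],[0,0,-0.08],25],
    [[2.8,-0.8,0.4],[0,0,-0.07],25],
    [[3,-0.7,0.5],[0,0,-0.07],25],
    [[2.9,-0.6,0.5],[0,0,-0.08],25],
    [[3,-0.5,0.5],[0,0,-0.07],25],
    [[3.1,-0.6,0.4],[0,0,-0.07],25],
    [[3,-0.4,0.5],[0,0,-0.08],25],
    [[3.1,-0.4,0.5],[0,0,-0.07],25],
    [[3.2,-0.3,0.5],[0,0,-0.07],25],
    [[0,0,0],[0,0,0],25],
    [[0,0,2.5],[0,0,0],25],
    [[0,0,2.5],[0,0,0],25],
    [[0,0,0],[0,0,0],25]
  ]
}}

```text
time: 12.08
ee_pos: [0.6086, -0.0852, 0.0276]
eef_rot: [0.82, 0.572, -0.001, -0.001]
ft_force: [0.6, -1.0, 0.6]
width: 0.0336
grip_force: 12.0
```

```bash
python3 - <<'E'
from h import *
plan(.6103,-.0855,-.0065,-20,4,True)
S=shot("side")
cv2.imwrite("pics/p1.png",cv2.resize(S["image"][130:340,200:420],None,fx=2.8,fy=2.8))
E
```

```text
t 12.07 at [608.6 -85.2  27.6] yaw -20.2 tilt 0.2 w 33.6
[[[0.0, 0.0, 0.9], np.float64(-0.0)], [[0.0, 0.1, 0.8], np.float64(-0.0)], [[0.0, 0.0, 0.9], np.float64(-0.0)], [[0.0, 0.1, 0.8], np.float64(-0.0)]] end [610.5 -85.9] -6.4 -20.2
```

View pics/p1.png

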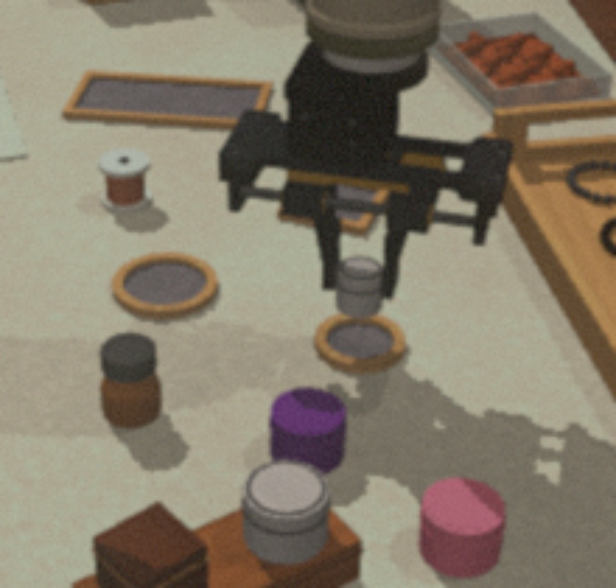

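The small tin is held upright at crop (360,287), right above its seat at (360,342), so I can lower it.

Emit:
{"fn": "move_arm", "kwargs": {
  "targets": [
    [[0,0.1,0.9],[0,0,0],25],
    [[0,0.1,0.9],[0,0,0],25],
    [[0,0,0.9],[0,0,0],25],
    [[0,0,0.5],[0,0,0],25],
    [[0,0,0.2],[0,0,0],25],
    [[0,0,0],[0,0,0],25]
  ]
}}

```text
time: 12.88
ee_pos: [0.612, -0.0859, -0.0048]
eef_rot: [0.82, 0.572, -0.0, -0.0]
ft_force: [0.7, -0.6, -0.6]
width: 0.0336
grip_force: 12.0
```

Emit:
{"fn": "move_arm", "kwargs": {
  "targets": [
    [[0,0,0.1],[0,0,0],25],
    [[0,0,0.1],[0,0,0],25],
    [[0,0,0],[0,0,0],25]
  ]
}}

```text
time: 13.25
ee_pos: [0.6119, -0.0858, -0.0068]
eef_rot: [0.82, 0.572, 0.0, -0.0]
ft_force: [0.2, -0.2, 0.1]
width: 0.0336
grip_force: 12.0
```

Emit:
{"fn": "move_arm", "kwargs": {
  "targets": [
    [[0,0,0.1],[0,0,0],25],
    [[0,0,0.05],[0,0,0],25],
    [[0,0,0],[0,0,0],25]
  ]
}}

```text
time: 13.62
ee_pos: [0.6121, -0.0859, -0.0077]
eef_rot: [0.82, 0.572, 0.0, -0.0]
ft_force: [-2.7, 0.4, 5.4]
width: 0.0337
grip_force: 12.0
```

Emit:
{"fn": "move_arm", "kwargs": {
  "targets": [
    [[0,0,0],[0,0,0],45],
    [[0,0,0],[0,0,0],70],
    [[0,0,0],[0,0,0],70],
    [[0,0,0],[0,0,0],70],
    [[0,0,-2],[0,0,0],100],
    [[0,0,-4],[0,0,0],100],
    [[0,0,-4],[0,0,0],100],
    [[0,0,-4],[0,0,0],100]
  ]
}}

```text
time: 14.62
ee_pos: [0.6121, -0.0861, 0.1346]
eef_rot: [0.82, 0.572, 0.001, 0.0]
ft_force: [0.7, -0.2, -0.7]
width: 0.0856
grip_force: 0.0
```

```bash
python3 - <<'E'
from h import *
S=shot("side");T=shot("top")
a=cv2.resize(S["image"][285:380,215:345],None,fx=6,fy=6,interpolation=cv2.INTER_CUBIC)[:, :400]
b=cv2.resize(T["image"][225:285,400:450],None,fx=8,fy=8,interpolation=cv2.INTER_CUBIC)
b=cv2.convertScaleAbs(b,alpha=2)
o=np.zeros((570,800,3),np.uint8);o[:570,:400]=a;o[:480,400:800]=b[:480]
cv2.imwrite("pics/sq.png",o)
plan(.4518,-.3415,.11,-62,10)
E
```

```text
t 14.72 at [614.7 -86.7 138. ] yaw -20.3 tilt 0.49 w 86.6
[[[-3.2, 0.1, 0.3], np.float64(0.07)], [[-3.1, 0.1, 0.3], np.float64(0.08)], [[-3.2, 0.2, 0.2], np.float64(0.07)], [[-3.1, 0.2, 0.3], np.float64(0.07)], [[-3.0, 0.3, 0.3], np.float64(0.07)], [[-3.0, 0.3, 0.3], np.float64(0.08)], [[-3.0, 0.5, 0.3], np.float64(0.07)], [[-3.0, 0.5, 0.2], np.float64(0.07)], [[-2.9, 0.5, 0.3], np.float64(0.08)], [[-2.9, 0.6, 0.3], np.float64(0.07)]] end [ 451.7 -341.9] 110.0 -62.1
```

View pics/sq.png

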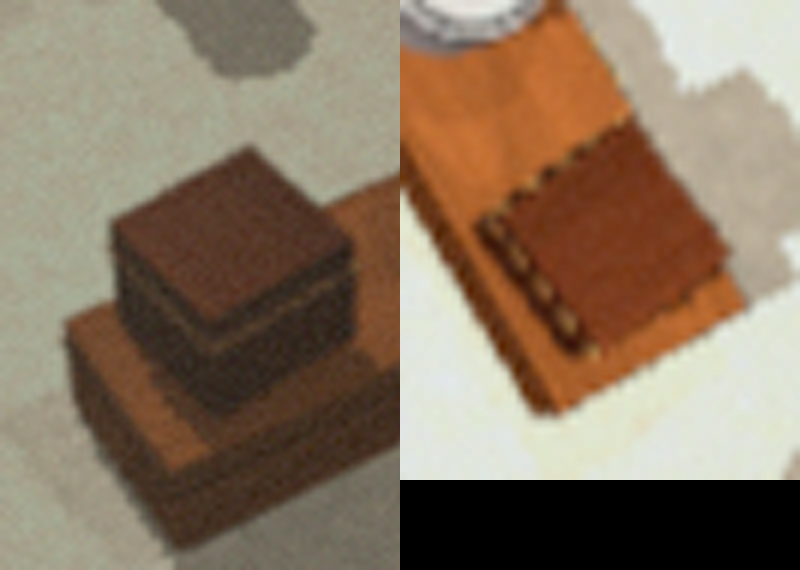

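The square box's lid corners show in the top crop at (630,120), (733,248), (597,345) and (498,222), and in the side crop at (112,222), (248,147), (353,240) and (212,322).

```bash
python3 - <<'E'
from h import *
T=shot("top");S=shot("side")
t=[(np.array(p)-[400,0]+.5)/8-.5+[400,225] for p in((630,120),(733,248),(597,345),(498,222))]
s=[(np.array(p)+.5)/6-.5+[215,285] for p in((112,222),(248,147),(353,240),(212,322))]
for c,q in((T,t),(S,s)):
    P=ray(c,q,.068)[:,:2]*1000; d=P[0]-P[2];e=P[1]-P[3]
    print(P.mean(0).round(1),np.linalg.norm(d).round(1),np.linalg.norm(e).round(1),[ (np.degrees(np.arctan2(v[1],v[0]))-45)%90 for v in (d,e)])
plan(.4518,-.3415,.11,-60,10)
E
```

```text
[ 452.2 -341.5] 62.4 64.1 [np.float64(32.88682615749876), np.float64(37.74883724483047)]
[ 451.1 -342.5] 62.5 62.8 [np.float64(34.067708787470394), np.float64(34.96652253278593)]
t 14.82 at [612.5 -86.  133.4] yaw -20.2 tilt 0.14 w 86.5
[[[-3.2, 0.1, 0.2], np.float64(0.07)], [[-3.1, 0.1, 0.3], np.float64(0.07)], [[-3.1, 0.2, 0.2], np.float64(0.07)], [[-3.1, 0.2, 0.2], np.float64(0.07)], [[-3.1, 0.3, 0.3], np.float64(0.07)], [[-3.0, 0.3, 0.2], np.float64(0.07)], [[-3.0, 0.4, 0.2], np.float64(0.07)], [[-2.9, 0.5, 0.3], np.float64(0.07)], [[-2.9, 0.5, 0.2], np.float64(0.06)], [[-2.9, 0.5, 0.2], np.float64(0.07)]] end [ 452.3 -341.6] 110.4 -59.8
```

Emit:
{"fn": "move_arm", "kwargs": {
  "targets": [
    [[-3.2,0.1,0.2],[0,0,0.07],100],
    [[-3.1,0.1,0.3],[0,0,0.07],100],
    [[-3.1,0.2,0.2],[0,0,0.07],100],
    [[-3.1,0.2,0.2],[0,0,0.07],100],
    [[-3.1,0.3,0.3],[0,0,0.07],100],
    [[-3,0.3,0.2],[0,0,0.07],100],
    [[-3,0.4,0.2],[0,0,0.07],100],
    [[-2.9,0.5,0.3],[0,0,0.07],100],
    [[-2.9,0.5,0.2],[0,0,0.06],100],
    [[-2.9,0.5,0.2],[0,0,0.07],100],
    [[0,0,0],[0,0,-0.08],100],
    [[0,0,0],[0,0,0],100]
  ]
}}

```text
time: 16.32
ee_pos: [0.4511, -0.3421, 0.1087]
eef_rot: [0.955, 0.298, 0.0, -0.0]
ft_force: [-0.4, 0.4, 0.5]
width: 0.087
grip_force: 0.0
```

```bash
python3 -c "
from h import *
plan(.4517,-.342,.02,-55.5,4,True)"
```

```text
t 16.32 at [ 451.1 -342.1  108.7] yaw -55.3 tilt 0.02 w 87.0
[[[0.0, 0.0, 2.2], np.float64(0.0)], [[0.0, 0.0, 2.2], np.float64(0.0)], [[0.0, 0.0, 2.2], np.float64(0.0)], [[0.1, 0.0, 2.3], np.float64(0.0)]] end [ 451.9 -341.5] 19.7 -55.3
```

Emit:
{"fn": "move_arm", "kwargs": {
  "targets": [
    [[0.1,0,2.2],[0,0,0],100],
    [[0,0,2.2],[0,0,0],100],
    [[0,0,2.2],[0,0,0],100],
    [[0,0,2.2],[0,0,0],100],
    [[0,0,0],[0,0,0],70],
    [[0,0,0],[0,0,0],55],
    [[0,0,0],[0,0,0],42],
    [[0,0,0],[0,0,0],40],
    [[0,0,0],[0,0,0],40],
    [[0,0,0],[0,0,0],40],
    [[0,0,0],[0,0,0],40]
  ],
  "grip_force": 15
}}

```text
time: 17.7
ee_pos: [0.4527, -0.3409, 0.021]
eef_rot: [0.954, 0.299, 0.0, -0.0]
ft_force: [-1.5, 1.8, 5.7]
width: 0.046
grip_force: 15.0
```

Emit:
{"fn": "move_arm", "kwargs": {
  "targets": [
    [[0,0,-0.5],[0,0,0],40],
    [[0,0,-2],[0,0,0],40],
    [[0,0,-2.5],[0,0,0],40],
    [[0,0,-2.5],[0,0,0],40],
    [[0,0,-1],[0,0,0],40],
    [[0,0,0],[0,0,0],40]
  ]
}}

```text
time: 18.45
ee_pos: [0.4529, -0.341, 0.1064]
eef_rot: [0.954, 0.299, 0.001, 0.0]
ft_force: [-0.2, 0.0, -1.3]
width: 0.0463
grip_force: 15.0
```

```bash
python3 -c "
from h import *
print(r.read_state()['grip_force'],r.read_state()['ft_force'])
plan(.621,.1185,.08,-26.8,14)
plan(.621,.1185,.08,63.2,16)"
```

```text
14.999864101409912 [-0.21707197  0.00270657 -1.33174104]
t 18.45 at [ 452.9 -341.   106.4] yaw -55.2 tilt 0.08 w 46.3
[[[3.3, -0.7, 0.2], np.float64(-0.04)], [[3.4, -0.8, 0.2], np.float64(-0.03)], [[3.4, -0.9, 0.2], np.float64(-0.04)], [[3.3, -1.0, 0.2], np.float64(-0.03)], [[3.4, -1.1, 0.1], np.float64(-0.04)], [[3.4, -1.1, 0.2], np.float64(-0.03)], [[3.3, -1.3, 0.2], np.float64(-0.04)], [[3.4, -1.4, 0.2], np.float64(-0.03)], [[3.3, -1.5, 0.2], np.float64(-0.04)], [[3.3, -1.5, 0.2], np.float64(-0.03)], [[3.3, -1.7, 0.2], np.float64(-0.04)], [[3.3, -1.7, 0.2], np.float64(-0.03)], [[3.3, -1.9, 0.1], np.float64(-0.04)], [[3.2, -1.9, 0.2], np.float64(-0.04)]] end [621.  118.4] 80.4 -26.5
t 18.45 at [ 452.9 -341.   106.4] yaw -55.2 tilt 0.08 w 46.3
[[[2.9, -0.6, 0.2], np.float64(-0.13)], [[3.0, -0.4, 0.1], np.float64(-0.13)], [[3.1, -0.2, 0.2], np.float64(-0.13)], [[3.0, 0.1, 0.2], np.float64(-0.13)], [[3.1, 0.3, 0.1], np.float64(-0.13)], [[3.0, 0.6, 0.2], np.float64(-0.12)], [[3.0, 0.7, 0.2], np.float64(-0.13)], [[3.0, 1.0, 0.1], np.float64(-0.13)], [[2.9, 1.2, 0.2], np.float64(-0.13)], [[2.9, 1.5, 0.1], np.float64(-0.13)], [[2.7, 1.7, 0.2], np.float64(-0.13)], [[2.6, 1.9, 0.2], np.float64(-0.13)], [[2.5, 2.1, 0.1], np.float64(-0.13)], [[2.3, 2.3, 0.2], np.float64(-0.13)], [[2.1, 2.5, 0.2], np.float64(-0.13)], [[2.0, 2.7, 0.1], np.float64(-0.13)]] end [621.1 119. ] 80.4 63.4
```

Emit:
{"fn": "move_arm", "kwargs": {
  "targets": [
    [[3.3,-0.7,0.2],[0,0,-0.04],40],
    [[3.4,-0.8,0.2],[0,0,-0.03],40],
    [[3.4,-0.9,0.2],[0,0,-0.04],40],
    [[3.3,-1,0.2],[0,0,-0.03],40],
    [[3.4,-1.1,0.1],[0,0,-0.04],40],
    [[3.4,-1.1,0.2],[0,0,-0.03],40],
    [[3.3,-1.3,0.2],[0,0,-0.04],40],
    [[3.4,-1.4,0.2],[0,0,-0.03],40],
    [[3.3,-1.5,0.2],[0,0,-0.04],40],
    [[3.3,-1.5,0.2],[0,0,-0.03],40],
    [[3.3,-1.7,0.2],[0,0,-0.04],40],
    [[3.3,-1.7,0.2],[0,0,-0.03],40],
    [[3.3,-1.9,0.1],[0,0,-0.04],40],
    [[3.2,-1.9,0.2],[0,0,-0.04],40],
    [[0,0,0],[0,0,0],40],
    [[0,0,2.5],[0,0,0],40],
    [[0,0,2.5],[0,0,0],40],
    [[0,0,0],[0,0,0],40],
    [[0,0,0],[0,0,0],40]
  ]
}}

```text
time: 20.82
ee_pos: [0.621, 0.1184, 0.0303]
eef_rot: [0.851, 0.526, 0.0, 0.0]
ft_force: [-0.2, -0.1, -0.4]
width: 0.0459
grip_force: 15.0
```

```bash
python3 -c "
from h import *
plan(.621,.1185,-.007,-26.8,4,True)"
```

```text
t 20.82 at [621.  118.4  30.3] yaw -26.5 tilt 0.02 w 45.9
[[[0.0, -0.0, 0.9], np.float64(0.0)], [[0.0, -0.0, 1.0], np.float64(0.0)], [[0.0, -0.0, 0.9], np.float64(0.0)], [[0.0, -0.0, 0.9], np.float64(0.0)]] end [621.  118.4] -6.7 -26.5
```

Emit:
{"fn": "move_arm", "kwargs": {
  "targets": [
    [[0,0,1.2],[0,0,0],40],
    [[0,0,1.2],[0,0,0],40],
    [[0,0,0.8],[0,0,0],40],
    [[0,0,0.4],[0,0,0],40],
    [[0,0,0.1],[0,0,0],40],
    [[0,0,0.1],[0,0,0],40],
    [[0,0,0],[0,0,0],40]
  ]
}}

```text
time: 21.7
ee_pos: [0.6209, 0.1185, -0.008]
eef_rot: [0.851, 0.526, 0.0, 0.0]
ft_force: [-1.1, 0.2, 0.6]
width: 0.0461
grip_force: 15.0
```

Emit:
{"fn": "move_arm", "kwargs": {
  "targets": [
    [[0,0,0.1],[0,0,0],40],
    [[0,0,0],[0,0,0],40]
  ]
}}

```text
time: 21.95
ee_pos: [0.6209, 0.1185, -0.008]
eef_rot: [0.851, 0.526, 0.0, -0.0]
ft_force: [-5.4, -0.9, 10.6]
width: 0.0458
grip_force: 15.0
```

Emit:
{"fn": "move_arm", "kwargs": {
  "targets": [
    [[0,0,-0.1],[0,0,0],60],
    [[0,0,0],[0,0,0],80],
    [[0,0,0],[0,0,0],80],
    [[0,0,0],[0,0,0],80],
    [[0,0,-2],[0,0,0],100],
    [[0,0,-4],[0,0,0],100],
    [[0,0,-4],[0,0,0],100],
    [[0,0,-2],[0,0,0],100],
    [[0,0,0],[0,0,0],100]
  ]
}}

```text
time: 23.08
ee_pos: [0.6216, 0.1187, 0.1135]
eef_rot: [0.85, 0.526, 0.001, 0.0]
ft_force: [-0.2, -0.1, -0.7]
width: 0.0868
grip_force: 0.0
```

```bash
python3 - <<'E'
from h import *
T=shot("top")
im=T["image"];x,y=398,205
g=cv2.cvtColor(im[y:y+32,x:x+28],cv2.COLOR_BGR2HSV); m=((g[...,1]<45)).astype(np.uint8)
cs,_=cv2.findContours(m,cv2.RETR_EXTERNAL,cv2.CHAIN_APPROX_NONE)
print(m.sum())
plan(.5307,-.3075,.11,-62,14)
E
```

```text
546
t 23.12 at [620.7 118.6 111.8] yaw -26.5 tilt 0.03 w 86.5
[[[-2.7, 1.8, 0.0], np.float64(0.04)], [[-2.7, 1.7, 0.0], np.float64(0.05)], [[-2.7, 1.8, 0.0], np.float64(0.04)], [[-2.7, 1.7, 0.1], np.float64(0.05)], [[-2.7, 1.7, -0.0], np.float64(0.04)], [[-2.7, 1.6, -0.0], np.float64(0.05)], [[-2.7, 1.7, -0.0], np.float64(0.04)], [[-2.8, 1.6, 0.0], np.float64(0.04)], [[-2.7, 1.6, 0.0], np.float64(0.05)], [[-2.7, 1.6, 0.0], np.float64(0.04)], [[-2.8, 1.5, 0.0], np.float64(0.05)], [[-2.7, 1.6, 0.1], np.float64(0.04)], [[-2.8, 1.5, -0.0], np.float64(0.04)], [[-2.7, 1.5, -0.0], np.float64(0.05)]] end [ 531.1 -307.5] 109.8 -62.0
```

Emit:
{"fn": "move_arm", "kwargs": {
  "targets": [
    [[-2.7,1.8,0],[0,0,0.04],100],
    [[-2.7,1.7,0],[0,0,0.05],100],
    [[-2.7,1.8,0],[0,0,0.04],100],
    [[-2.7,1.7,0.1],[0,0,0.05],100],
    [[-2.7,1.7,0],[0,0,0.04],100],
    [[-2.7,1.6,0],[0,0,0.05],100],
    [[-2.7,1.7,0],[0,0,0.04],100],
    [[-2.8,1.6,0],[0,0,0.04],100],
    [[-2.7,1.6,0],[0,0,0.05],100],
    [[-2.7,1.6,0],[0,0,0.04],100],
    [[-2.8,1.5,0],[0,0,0.05],100],
    [[-2.7,1.6,0.1],[0,0,0.04],100],
    [[-2.8,1.5,0],[0,0,0.04],100],
    [[-2.7,1.5,0],[0,0,0.05],100],
    [[0,0,0],[0,0,0],100],
    [[0,0,0],[0,0,0],100]
  ]
}}

```text
time: 25.12
ee_pos: [0.5312, -0.3074, 0.1096]
eef_rot: [0.97, 0.241, 0.0, -0.0]
ft_force: [0.5, -0.2, -0.9]
width: 0.0873
grip_force: 0.0
```

```bash
python3 -c "
from h import *
plan(.5307,-.3075,.021,-62,4,True)"
```

```text
t 25.12 at [ 531.2 -307.4  109.6] yaw -62.1 tilt 0.04 w 87.3
[[[-0.0, -0.0, 2.2], np.float64(-0.0)], [[-0.0, -0.0, 2.2], np.float64(-0.0)], [[-0.0, -0.0, 2.2], np.float64(-0.0)], [[-0.0, -0.0, 2.3], np.float64(-0.0)]] end [ 531.2 -307.4] 20.6 -62.1
```

Emit:
{"fn": "move_arm", "kwargs": {
  "targets": [
    [[0,0,2.2],[0,0,0],100],
    [[0,0,2.2],[0,0,0],100],
    [[0,0,2.2],[0,0,0],100],
    [[0,0,2.2],[0,0,0],100],
    [[0,0,0],[0,0,0],75],
    [[0,0,0],[0,0,0],60],
    [[0,0,0],[0,0,0],48],
    [[0,0,0],[0,0,0],45],
    [[0,0,0],[0,0,0],45],
    [[0,0,0],[0,0,0],45],
    [[0,0,0],[0,0,0],45]
  ]
}}

```text
time: 26.5
ee_pos: [0.5313, -0.3075, 0.0221]
eef_rot: [0.97, 0.242, 0.0, -0.0]
ft_force: [-0.8, 2.6, 4.7]
width: 0.0496
grip_force: 15.0
```

Emit:
{"fn": "move_arm", "kwargs": {
  "targets": [
    [[0,0,-0.5],[0,0,0],45],
    [[0,0,-2],[0,0,0],45],
    [[0,0,-2.5],[0,0,0],45],
    [[0,0,-2.5],[0,0,0],45],
    [[0,0,-2],[0,0,0],45],
    [[0,0,0],[0,0,0],45]
  ]
}}

```text
time: 27.25
ee_pos: [0.5319, -0.3083, 0.1186]
eef_rot: [0.97, 0.241, 0.001, 0.001]
ft_force: [-0.4, -0.6, -1.9]
width: 0.05
grip_force: 15.0
```

```bash
python3 -c "
from h import *
print(r.read_state()['grip_force'],r.read_state()['ft_force'])
plan(.471,.003,.09,-30,10)"
```

```text
14.999775141477585 [-0.43878502 -0.61759401 -1.90758568]
t 27.25 at [ 531.9 -308.3  118.6] yaw -62.1 tilt 0.18 w 50.0
[[[1.9, -3.0, 0.3], np.float64(-0.06)], [[1.9, -2.9, 0.3], np.float64(-0.05)], [[1.7, -2.9, 0.3], np.float64(-0.06)], [[1.8, -2.8, 0.2], np.float64(-0.05)], [[1.6, -2.8, 0.3], np.float64(-0.06)], [[1.7, -2.8, 0.3], np.float64(-0.06)], [[1.5, -2.7, 0.3], np.float64(-0.05)], [[1.5, -2.6, 0.3], np.float64(-0.06)], [[1.5, -2.6, 0.3], np.float64(-0.05)], [[1.4, -2.6, 0.3], np.float64(-0.06)]] end [471.2   3.1] 89.6 -30.0
```

Emit:
{"fn": "move_arm", "kwargs": {
  "targets": [
    [[1.9,-3,0.3],[0,0,-0.06],45],
    [[1.9,-2.9,0.3],[0,0,-0.05],45],
    [[1.7,-2.9,0.3],[0,0,-0.06],45],
    [[1.8,-2.8,0.2],[0,0,-0.05],45],
    [[1.6,-2.8,0.3],[0,0,-0.06],45],
    [[1.7,-2.8,0.3],[0,0,-0.06],45],
    [[1.5,-2.7,0.3],[0,0,-0.05],45],
    [[1.5,-2.6,0.3],[0,0,-0.06],45],
    [[1.5,-2.6,0.3],[0,0,-0.05],45],
    [[1.4,-2.6,0.3],[0,0,-0.06],45],
    [[0,0,0],[0,0,0],45],
    [[0,0,3],[0,0,0],45],
    [[0,0,3],[0,0,0],45],
    [[0,0,0],[0,0,0],45],
    [[0,0,0],[0,0,0],45]
  ]
}}

```text
time: 29.12
ee_pos: [0.4709, 0.0031, 0.0285]
eef_rot: [0.866, 0.5, 0.0, 0.0]
ft_force: [0.2, -0.1, -1.3]
width: 0.0495
grip_force: 15.0
```

```bash
python3 -c "
from h import *
plan(.471,.003,-.007,-30,4,True)"
```

```text
t 29.12 at [470.9   3.1  28.5] yaw -30.0 tilt 0.04 w 49.5
[[[-0.0, 0.0, 0.9], np.float64(-0.0)], [[-0.0, 0.0, 0.9], np.float64(-0.0)], [[-0.0, 0.0, 0.9], np.float64(-0.0)], [[-0.0, 0.0, 0.9], np.float64(-0.0)]] end [470.9   3.1] -7.5 -30.0
```

Emit:
{"fn": "move_arm", "kwargs": {
  "targets": [
    [[0,0,1.2],[0,0,0],45],
    [[0,0,1.2],[0,0,0],45],
    [[0,0,0.7],[0,0,0],45],
    [[0,0,0.2],[0,0,0],45],
    [[0,0,0.1],[0,0,0],45],
    [[0,0,0.1],[0,0,0],45],
    [[0,0,0],[0,0,0],45]
  ]
}}

```text
time: 30.0
ee_pos: [0.4705, 0.0037, -0.0069]
eef_rot: [0.866, 0.5, 0.0, -0.0]
ft_force: [-1.5, -0.0, 3.0]
width: 0.0501
grip_force: 15.0
```

Emit:
{"fn": "move_arm", "kwargs": {
  "targets": [
    [[0,0,0.05],[0,0,0],45],
    [[0,0,0],[0,0,0],65],
    [[0,0,0],[0,0,0],85],
    [[0,0,0],[0,0,0],85],
    [[0,0,0],[0,0,0],85],
    [[0,0,-2],[0,0,0],100],
    [[0,0,-4],[0,0,0],100],
    [[0,0,-4],[0,0,0],100],
    [[0,0,0],[0,0,0],100]
  ]
}}

```text
time: 31.12
ee_pos: [0.4723, 0.004, 0.0949]
eef_rot: [0.866, 0.5, 0.003, 0.0]
ft_force: [-0.5, 0.0, 0.4]
width: 0.0868
grip_force: 0.0
```

```bash
python3 - <<'E'
from h import *
T=shot("top");S=shot("side")
for c,(x,y,w,h),v in((T,(370,190,90,100),85),(S,(215,285,130,95),0)):
    hsv=cv2.cvtColor(c["image"],cv2.COLOR_BGR2HSV);m=np.zeros((420,560),np.uint8)
    m[y:y+h,x:x+w]=((hsv[...,1]>110)&(hsv[...,0]<20))[y:y+h,x:x+w]
    cs,_=cv2.findContours(m,cv2.RETR_EXTERNAL,cv2.CHAIN_APPROX_NONE);k=max(cs,key=cv2.contourArea)
    for z in(.032,.016): print(cv2.contourArea(k),z,rect(c,k,z))
    if c is T:
        val=hsv[...,2][m>0];print(np.percentile(val,[5,20,50,80]))
        m2=m*(hsv[...,2]>np.percentile(val,50)*.75).astype(np.uint8);cs,_=cv2.findContours(m2,cv2.RETR_EXTERNAL,cv2.CHAIN_APPROX_NONE);k=max(cs,key=cv2.contourArea);print("toponly",rect(c,k,.032))
cv2.imwrite("pics/c.png",np.hstack([cv2.resize(cv2.convertScaleAbs(T["image"][170:300,200:460],alpha=1.7),(400,200)),cv2.resize(S["image"][100:380,150:450],(400,373))[:200]])if 0 else np.hstack([cv2.resize(cv2.convertScaleAbs(T["image"][160:300,200:460],alpha=1.7),(420,226)),cv2.resize(S["image"][130:380,150:450],(271,226))]))
plan(.4904,-.3238,.11,-61.9,10)
E
```

```text
2021.5 0.032 [ 489.6 -320.9  158.5   68.6   27.6]
2021.5 0.016 [ 491.7 -325.1  160.6   69.5   27.6]
[53. 70. 89. 95.]
toponly [ 491.2 -324.   158.5   61.7   27.5]
3755.5 0.032 [ 489.8 -337.4  166.7   82.3   28. ]
3755.5 0.016 [ 490.7 -321.8  171.3   84.6   28. ]
t 31.23 at [470.2   3.8  92.1] yaw -30.0 tilt 0.03 w 86.9
[[[-1.9, 2.4, -0.2], np.float64(0.06)], [[-2.0, 2.4, -0.2], np.float64(0.05)], [[-2.0, 2.4, -0.1], np.float64(0.06)], [[-2.1, 2.5, -0.2], np.float64(0.05)], [[-2.2, 2.5, -0.2], np.float64(0.06)], [[-2.3, 2.5, -0.2], np.float64(0.05)], [[-2.3, 2.5, -0.2], np.float64(0.06)], [[-2.4, 2.6, -0.1], np.float64(0.06)], [[-2.5, 2.6, -0.2], np.float64(0.05)], [[-2.5, 2.6, -0.2], np.float64(0.06)]] end [ 490.5 -324. ] 110.1 -62.0
```

View pics/c.png

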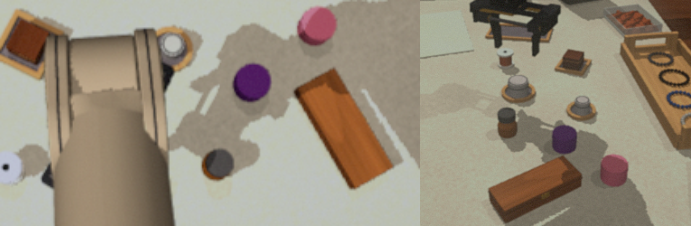

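The left half shows the bare case at about (345,130), unmoved. The right half shows the small tin, big tin and square box in their stands, with jar and spool undisturbed.

Emit:
{"fn": "move_arm", "kwargs": {
  "targets": [
    [[-1.9,2.4,-0.2],[0,0,0.06],100],
    [[-2,2.4,-0.2],[0,0,0.05],100],
    [[-2,2.4,-0.1],[0,0,0.06],100],
    [[-2.1,2.5,-0.2],[0,0,0.05],100],
    [[-2.2,2.5,-0.2],[0,0,0.06],100],
    [[-2.3,2.5,-0.2],[0,0,0.05],100],
    [[-2.3,2.5,-0.2],[0,0,0.06],100],
    [[-2.4,2.6,-0.1],[0,0,0.06],100],
    [[-2.5,2.6,-0.2],[0,0,0.05],100],
    [[-2.5,2.6,-0.2],[0,0,0.06],100],
    [[0,0,2],[0,0,0],100],
    [[0,0,3],[0,0,0],100],
    [[0,0,0],[0,0,0],100],
    [[0,0,0],[0,0,0],100]
  ]
}}

```text
time: 32.98
ee_pos: [0.4906, -0.3238, 0.0603]
eef_rot: [0.97, 0.242, -0.0, -0.0]
ft_force: [0.7, -1.0, 0.0]
width: 0.0871
grip_force: 0.0
```

```bash
python3 -c "
from h import *
plan(.4908,-.324,-.011,-62.2,4,True)"
```

```text
t 32.98 at [ 490.6 -323.8   60.3] yaw -62.0 tilt 0.03 w 87.1
[[[0.0, 0.0, 1.8], np.float64(0.0)], [[0.0, 0.0, 1.8], np.float64(0.0)], [[0.0, 0.0, 1.7], np.float64(0.0)], [[0.0, 0.0, 1.8], np.float64(0.0)]] end [ 490.6 -323.8] -10.7 -62.0
```

Emit:
{"fn": "move_arm", "kwargs": {
  "targets": [
    [[0,0,1.8],[0,0,0],100],
    [[0,0,1.8],[0,0,0],100],
    [[0,0,1.7],[0,0,0],100],
    [[0,0,1.8],[0,0,0],100],
    [[0,0,0],[0,0,0],80],
    [[0,0,0],[0,0,0],70],
    [[0,0,0],[0,0,0],60],
    [[0,0,0],[0,0,0],60],
    [[0,0,0],[0,0,0],60],
    [[0,0,0],[0,0,0],60]
  ],
  "grip_force": 30
}}

```text
time: 34.22
ee_pos: [0.4908, -0.3242, -0.0102]
eef_rot: [0.97, 0.241, 0.0, -0.0]
ft_force: [-1.5, 1.7, 7.1]
width: 0.0617
grip_force: 30.0
```

Emit:
{"fn": "move_arm", "kwargs": {
  "targets": [
    [[0,0,-0.3],[0,0,0],60],
    [[0,0,-1],[0,0,0],60],
    [[0,0,-2],[0,0,0],60],
    [[0,0,-2.5],[0,0,0],60],
    [[0,0,-2.5],[0,0,0],60],
    [[0,0,-2.5],[0,0,0],60],
    [[0,0,-1],[0,0,0],60],
    [[0,0,0],[0,0,0],60]
  ]
}}

```text
time: 35.22
ee_pos: [0.4908, -0.3243, 0.1079]
eef_rot: [0.97, 0.242, 0.001, 0.0]
ft_force: [0.1, -0.3, -2.7]
width: 0.0618
grip_force: 30.0
```

```bash
python3 -c "
from h import *
print(r.read_state()['grip_force'],r.read_state()['ft_force'],r.read_state()['torque'])
plan(.4865,.3295,.1,76,20)"
```

```text
29.99347150325775 [ 0.11876473 -0.31341877 -2.70489227] [-0.06497226  0.1741174   0.00188842]
t 35.23 at [ 490.8 -324.3  107.9] yaw -62.0 tilt 0.08 w 61.8
[[[3.0, -1.8, 0.0], np.float64(-0.12)], [[3.1, -1.5, 0.1], np.float64(-0.12)], [[3.2, -1.4, 0.0], np.float64(-0.12)], [[3.2, -1.2, 0.1], np.float64(-0.12)], [[3.4, -0.9, -0.0], np.float64(-0.12)], [[3.3, -0.8, 0.0], np.float64(-0.12)], [[3.5, -0.6, 0.1], np.float64(-0.12)], [[3.4, -0.3, 0.0], np.float64(-0.12)], [[3.5, -0.2, 0.1], np.float64(-0.12)], [[3.4, 0.1, -0.0], np.float64(-0.12)], [[3.5, 0.3, 0.0], np.float64(-0.13)], [[3.4, 0.5, 0.1], np.float64(-0.12)], [[3.4, 0.7, 0.0], np.float64(-0.12)], [[3.3, 1.0, 0.1], np.float64(-0.12)], [[3.3, 1.1, -0.0], np.float64(-0.12)], [[3.2, 1.4, 0.0], np.float64(-0.12)], [[3.1, 1.5, 0.1], np.float64(-0.12)], [[3.0, 1.7, 0.0], np.float64(-0.12)], [[2.9, 1.9, 0.1], np.float64(-0.12)], [[2.8, 2.1, -0.0], np.float64(-0.12)]] end [486.8 329.6] 99.9 76.0
```

Emit:
{"fn": "move_arm", "kwargs": {
  "targets": [
    [[3,-1.8,0],[0,0,-0.12],60],
    [[3.1,-1.5,0.1],[0,0,-0.12],60],
    [[3.2,-1.4,0],[0,0,-0.12],60],
    [[3.2,-1.2,0.1],[0,0,-0.12],60],
    [[3.4,-0.9,0],[0,0,-0.12],60],
    [[3.3,-0.8,0],[0,0,-0.12],60],
    [[3.5,-0.6,0.1],[0,0,-0.12],60],
    [[3.4,-0.3,0],[0,0,-0.12],60],
    [[3.5,-0.2,0.1],[0,0,-0.12],60],
    [[3.4,0.1,0],[0,0,-0.12],60],
    [[3.5,0.3,0],[0,0,-0.13],60],
    [[3.4,0.5,0.1],[0,0,-0.12],60],
    [[3.4,0.7,0],[0,0,-0.12],60],
    [[3.3,1,0.1],[0,0,-0.12],60],
    [[3.3,1.1,0],[0,0,-0.12],60],
    [[3.2,1.4,0],[0,0,-0.12],60],
    [[3.1,1.5,0.1],[0,0,-0.12],60],
    [[3,1.7,0],[0,0,-0.12],60],
    [[2.9,1.9,0.1],[0,0,-0.12],60],
    [[2.8,2.1,0],[0,0,-0.12],60]
  ]
}}

```text
time: 37.72
ee_pos: [0.4852, 0.3302, 0.0979]
eef_rot: [0.12, 0.993, -0.001, -0.001]
ft_force: [0.3, -0.9, -2.5]
width: 0.0613
grip_force: 30.0
```

Emit:
{"fn": "move_arm", "kwargs": {
  "targets": [
    [[0,0,0],[0,0,0],60],
    [[0,0,3],[0,0,0],60],
    [[0,0,3],[0,0,0],60],
    [[0,0,1],[0,0,0],60],
    [[0,0,0],[0,0,0],60],
    [[0,0,0],[0,0,0],60]
  ]
}}

```text
time: 38.48
ee_pos: [0.4873, 0.3301, 0.0304]
eef_rot: [0.122, 0.993, 0.001, 0.001]
ft_force: [1.0, 0.3, -2.2]
width: 0.0615
grip_force: 30.0
```

```bash
python3 - <<'E'
from h import *
plan(.4865,.3295,-.006,76,4,True)
S=shot("side");T=shot("top")
o=np.hstack([cv2.resize(S["image"][100:280,190:370],(390,390)),cv2.resize(cv2.convertScaleAbs(T["image"][150:330,70:250],alpha=1.7),(390,390))])
cv2.imwrite("pics/case.png",o)
E
```

```text
t 38.48 at [487.3 330.1  30.4] yaw 76.0 tilt 0.1 w 61.5
[[[0.0, -0.0, 0.9], np.float64(0.0)], [[0.0, -0.0, 0.9], np.float64(0.0)], [[0.0, -0.1, 0.9], np.float64(0.0)], [[0.1, 0.0, 0.9], np.float64(0.0)]] end [486.  329.3] -5.6 76.0
```

View pics/case.png

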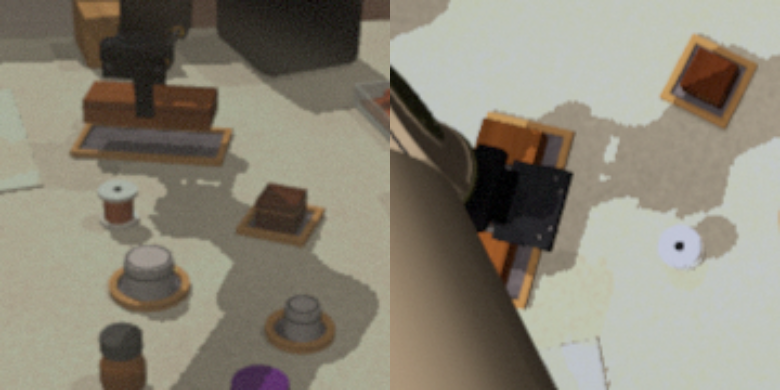

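The case is held level and straight over its recess at left-half (150,105). The square box sits squarely inside its lip at right-half (710,77).

Emit:
{"fn": "move_arm", "kwargs": {
  "targets": [
    [[0,0,1.2],[0,0,0],60],
    [[0,0,1.2],[0,0,0],60],
    [[0,0,0.8],[0,0,0],60],
    [[0,0,0.3],[0,0,0],60],
    [[0,0,0.1],[0,0,0],60],
    [[0,0,0],[0,0,0],60]
  ]
}}

```text
time: 39.33
ee_pos: [0.4866, 0.3299, -0.0066]
eef_rot: [0.122, 0.993, 0.0, 0.0]
ft_force: [-0.4, 0.8, -2.6]
width: 0.0615
grip_force: 30.0
```

Emit:
{"fn": "move_arm", "kwargs": {
  "targets": [
    [[0,0,0.1],[0,0,0],60],
    [[0,0,0],[0,0,0],60]
  ]
}}

```text
time: 39.58
ee_pos: [0.4868, 0.33, -0.0072]
eef_rot: [0.122, 0.993, 0.0, 0.0]
ft_force: [0.2, -0.5, 2.4]
width: 0.0619
grip_force: 30.0
```

Emit:
{"fn": "move_arm", "kwargs": {
  "targets": [
    [[0,0,0.05],[0,0,0],60],
    [[0,0,0],[0,0,0],60],
    [[0,0,0],[0,0,0],80],
    [[0,0,0],[0,0,0],95],
    [[0,0,0],[0,0,0],95],
    [[0,0,-1.5],[0,0,0],100],
    [[0,0,-3],[0,0,0],100],
    [[0,0,-4],[0,0,0],100],
    [[0,0,-4],[0,0,0],100],
    [[0,0,-4],[0,0,0],100]
  ]
}}

```text
time: 40.83
ee_pos: [0.4865, 0.3297, 0.1593]
eef_rot: [0.122, 0.993, 0.0, 0.0]
ft_force: [0.4, 0.5, -0.1]
width: 0.0873
grip_force: 0.0
```

Emit:
{"fn": "move_arm", "kwargs": {
  "targets": [
    [[-3,4,-1],[0,0,0],100],
    [[-3,4,-1],[0,0,0],100],
    [[-3,4,-1],[0,0,0],100],
    [[-2,4,0],[0,0,0],100],
    [[0,4,0],[0,0,0],100],
    [[0,0,0],[0,0,0],100],
    [[0,0,0],[0,0,0],100]
  ]
}}

```text
time: 41.7
ee_pos: [0.6417, 0.4967, 0.1874]
eef_rot: [0.122, 0.993, -0.0, 0.0]
ft_force: [0.2, 0.3, 0.3]
width: 0.0874
grip_force: 0.0
```

```bash
python3 - <<'E'
from h import *
S=shot("side");T=shot("top")
o=np.hstack([cv2.resize(S["image"][140:280,200:370],(480,395)),cv2.resize(cv2.convertScaleAbs(T["image"][150:300,70:340],alpha=1.7)[:, :],(320,178)) if 0 else cv2.resize(cv2.convertScaleAbs(T["image"][150:345,70:228],alpha=1.7),(320,395))])
cv2.imwrite("pics/end.png",o)
x,y,w,h=85,190,85,115
hsv=cv2.cvtColor(T["image"],cv2.COLOR_BGR2HSV)
for lab,pt,z in(("jar",(335,261),0),("spool",(204,264),0)): print(lab,T["image"][pt[1],pt[0]])
E
```

```text
jar [29 28 30]
spool [29 27 27]
```

View pics/end.png

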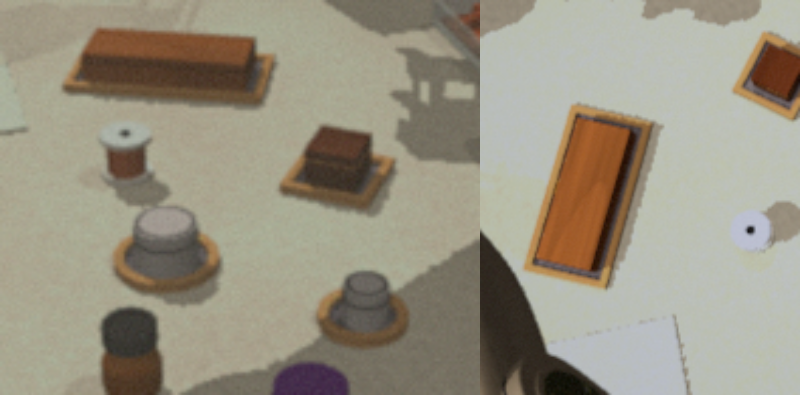

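All four boxes sit inside their lips: the case at left-half (168,62), square box (338,160), big tin (165,240) and small tin (365,302). The spool and jar are where they were.

```bash
python3 -c "
from bench import r
print(r.close_job())"
```

```text
the job is handed in; nothing more can be done
None
```

All four boxes are in their matching stands and released, the spool and jar were not disturbed, and the job was handed in at about 42 s; the first try at the small tin closed above it without touching it, because the fingertips sit about 25 mm higher than the reported tool point.

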